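# Put away a mixed delivery at the receiving bench

## Robot

A 6-joint arm with a two-finger parallel gripper is mounted at the origin on the work surface. World frame = base frame: x ahead of the robot, y to its left, z up, the work surface at z = 0. Lengths are in m, angles in degrees, forces in N, time in s.
With the tool pointing down it reaches from about 0.375 to 0.9 m from the base axis. Payload 3.1 kg.
Tool frame: the origin (TCP) lies on the centre line of the jaws, within the pads' length; the fingertips stand 25 mm ahead of it and the grasp point (between the pads) lies 6 mm ahead of it; y points along the fingers, x is the direction in which the jaws open and shut, and the axes are right-handed (so a half turn about y gives the same grasp; the last joint's range is limited). The gripper opens to 87 mm and grips with 3 to 60 N. Pads are 19 mm wide; open, the fingers measure 117 mm over their backs; the gripper's body (75 mm by 190 mm) begins 51 mm behind the grasp point.
Start: joints at [-10.227, 30.224, 82.088, -0, 67.689, -10.227], TCP at [0.625, 0, 0.248] pointing down, gripper open.
Joint ranges: [-176.69, 176.69], [-43.24, 126.21], [12.49, 139.97], [-82, 262], [0, 151.66], [-163.58, 163.58]. Speed limits (degrees/s): [159.86, 159.86, 180, 180, 180, 180].

## Interface

Orientations are given as a 3x3 rotation matrix whose columns are the frame's x, y, z axes.
In Python, from rig import * gives the robot as it stands.
- The arm moves only by the tool play_rows, never from a script. Its argument "commands" is a list of rows, each a list of 2 entries, a list of its own where there are three numbers: the shift along the world's x, y, z in m, then the turn, a rotation vector about the world's x, y, z in rad. A call has 1 to 10 rows; each row is the pose to reach, as a shift and turn from the pose commanded when the call began; what a row does not reach only later rows make up. A row lasts 1/8 s, in which the tool goes at most 62.5 mm and 10.7 degrees, less where a joint would pass 70% of its speed; a pose out of reach is approached as far as the arm can. A call with a gripper value outside its range is refused whole. "gripper" is the finger opening in m, from 0 to 0.087, set as the call begins (left out, the last holds). The fingers move at their own pace and stop on an object; the grip force is fixed at half the most. Time passes only in rows, so rows that repeat a pose let the fingers close. It gives the time, the measured TCP pose, the force and the opening at its end, in the units of the state.
- read_state(): the state, without advancing time (a new reading comes with each control period).
- capture(name): name is "scene" or "side" or "wrist"; returns a dict with "frame" (480x640x3 uint8, red, green, blue), "depth" (480x640 float32, m along the optical axis (not along the pixel's ray), 0 where there is no reading), "mtx" (3x3 intrinsics, pixels), "cam_to_world" (4x4, takes a point from camera to world coordinates); the wrist camera has in their place "hand_eye" (4x4, takes a point from camera to tool coordinates, whose origin is the TCP and whose axes are the tool frame's). Camera axes: x right, y down, z forward; pixel columns grow to the right and rows downward; lengths in m; the calibration is good to about 2 mm. A picture is of the moment at which its call begins: read the wrist's pose just before it.
- hand_in(): hands the job in, once; it reports no verdict.
The state is a dict: "time_s": time; "joint_positions": joint angles; "qvel": joint speeds; "tau": joint torques, N m; "position": TCP position; "tcp_rot": TCP orientation; "force": force on the tool from outside, world axes, zero at the start; "moment": the same for the moment, N m; "opening": opening from 0.0 (shut) to 1.0 (fully open).
Only numpy, scipy, OpenCV 4.12 (cv2) and the standard library are available. Lean on these libraries where they do the work, as an engineer would, in place of code of your own. Each camera call takes 0.05 s, during which the arm holds its last target. There are 200 camera calls.

## Task

Put this mixed delivery away: both small cartons go in the blue tray, both orange bottles in the white tray and the roll of green tape in the pine tray. Set each one gently on the tray's floor, not dropped, wholly inside and upright as you found it (the tape lying flat), nothing stacked. Leave the mug and the yellow tape measure where they are.

Things in the scene. Friction and masses are not known exactly. Their poses are not given: they have to be found in the camera images.
- carton_white: Small closed carton of brown cardboard with a white label on its top and long sides, 56 mm (its x) by 42 mm (its y), 62 mm tall, about 0.16 kg. Origin: centre of its underside; z up. Starts upright on the bench.
- carton_red: Small closed carton of brown cardboard with a red label on its top and long sides, 56 mm (its x) by 42 mm (its y), 62 mm tall, about 0.16 kg. Origin: centre of its underside; z up. Starts upright on the bench.
- bottle_black: Round orange plastic bottle with a paper label and a black screw cap, 44 mm across its body, 120 mm tall with a narrower neck and cap (straight-sided from 5 to 68 mm up), about 0.18 kg. Origin: centre of its underside; z up. Starts upright on the bench.
- bottle_white: Round orange plastic bottle with a paper label and a white screw cap, 44 mm across its body, 120 mm tall with a narrower neck and cap (straight-sided from 5 to 68 mm up), about 0.18 kg. Origin: centre of its underside; z up. Starts upright on the bench.
- tape: Roll of green floor-marking tape lying flat, a ring 90 mm across with an open core 66 mm across, so its wall is 12 mm thick; 48 mm tall, about 0.14 kg. It is too wide to take across the outside by most grippers: pinch its wall, one finger in the core. Origin: centre of its underside, on the axis; z up.
- tray_blue: Shallow open tray of blue plastic, fixed to the bench: outside 130 mm (its x) by 150 mm (its y), 30 mm tall, walls and floor 4 mm thick, so the inside is 122 by 142 mm. Origin: centre of its underside, on the bench top; z up.
- tray_white: Shallow open tray of white plastic, fixed to the bench: outside 130 mm (its x) by 150 mm (its y), 30 mm tall, walls and floor 4 mm thick, so the inside is 122 by 142 mm. Origin: centre of its underside, on the bench top; z up.
- tray_pine: Shallow open tray of pine boards, fixed to the bench: outside 130 mm (its x) by 150 mm (its y), 30 mm tall, walls and floor 4 mm thick, so the inside is 122 by 142 mm. Origin: centre of its underside, on the bench top; z up.
- mug: Bystander, to be left alone: brown-red earthenware mug 68 mm across and 80 mm tall, standing between two trays, its handle along its own +y (reaching away from the robot at the start). Origin: centre of its underside.
- measure: Bystander, to be left alone: yellow tape measure, 62 by 62 mm, 36 mm tall, lying between two trays. Origin: centre of its underside.
Not all that is in view belongs to the job. What is shaped like the bottle_black but turquoise is not meant.

How it is judged:
By the outcome, as a careful person would: the job done as asked, in the order asked, and still so for the second after the job is handed in, with the robot touching nothing.
It also fails if it takes over 144 s, if anything falls off the work surface, if the arm or the gripper's body presses on something with over 40 N, if the wrist force passes 120 N, or if a joint passes its speed limit or range.

## Working session

There is one attempt and no reset: what is moved stays moved. The work goes in short steps, Python scripts to look and compute and a tool call to move; the robot and the scene stay as the last step left them, time stands still between calls to the robot, and variables do not carry over. Pictures are saved under pics/ and viewed, about 12 in all and at most 16, crops included, and the job is handed in when it is done.

Besides the shell and the picture viewer there is one more tool, called after ">>>" in YAML: its name, and indented under it one key for each argument. play_rows: Moves the arm, as the interface text tells. Its arguments: {"type":"object","properties":{"commands":{"type":"array"},"gripper":{"type":"number"}},"required":["commands"]}

```bash
mkdir -p pics; ls
cat > h.py <<'E'
from rig import *
import numpy as np, cv2
def snap(n,f):
    c=capture(n); cv2.imwrite(f'pics/{f}.png',c['frame'][:,:,::-1]); np.savez(f'pics/{f}.npz',**c); return c
E
python3 - <<'E'
from h import *
s=read_state(); print(s)
for n in('scene','side'):
    c=snap(n,n+'0'); print(n,c['mtx'],c['cam_to_world'].round(3))
E
```

```text
pics
{'time_s': 0.0, 'joint_positions': array([-1.02268779e+01,  3.02787001e+01,  8.21567508e+01, -9.21980610e-04,
        6.76877837e+01, -1.02258861e+01]), 'qvel': array([-0.06002117, -0.0121172 , -0.05290567, -0.07234214,  0.00285549,
        0.02019496]), 'tau': array([-5.45745443e-04, -4.40045428e+01, -1.76593530e+01,  6.32597599e-02,
        5.83207863e-02, -1.53719384e-04]), 'position': array([6.24323074e-01, 1.51914987e-04, 2.46572394e-01]), 'tcp_rot': array([[ 9.99997754e-01, -2.11931973e-03,  1.15741994e-05],
       [-1.07959554e-05,  3.67225135e-04,  9.99999933e-01],
       [-2.11932383e-03, -9.99997687e-01,  3.67201430e-04]]), 'force': array([0.44334693, 0.25867274, 0.12661753]), 'moment': array([ 0.00691404, -0.03532177, -0.00685352]), 'opening': 0.9986636004896918}
scene [[524.93070338   0.         320.02621271]
 [  0.         524.93070338 234.84823831]
 [  0.           0.           1.        ]] [[-0.725  0.531 -0.44   1.023]
 [ 0.689  0.54  -0.483  0.584]
 [-0.019 -0.653 -0.757  0.922]
 [ 0.     0.     0.     1.   ]]
side [[474.09026904   0.         317.87742239]
 [  0.         474.09026904 245.12573296]
 [  0.           0.           1.        ]] [[ 0.993 -0.074  0.09   0.434]
 [-0.116 -0.541  0.833 -0.786]
 [-0.013 -0.838 -0.546  0.539]
 [ 0.     0.     0.     1.   ]]
```

View pics/scene0.png

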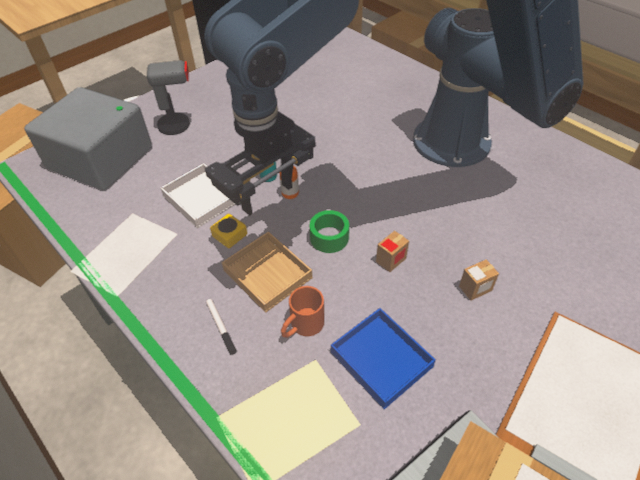

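View pics/side0.png

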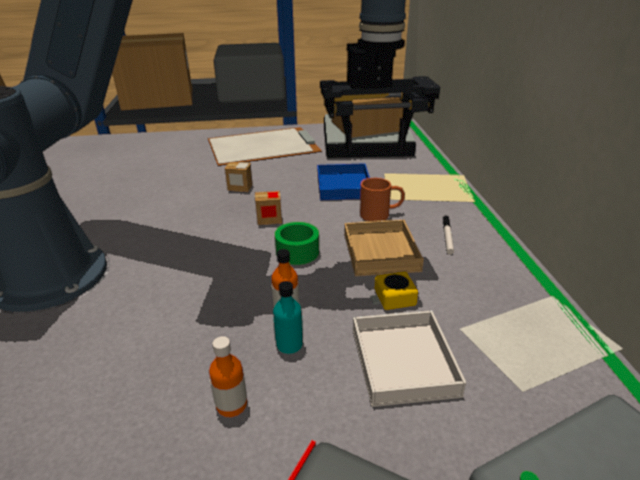

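Scene: red carton (392,250), white carton (479,280), green tape (329,231), blue tray (382,357), pine tray (268,271), white tray (197,195), mug (306,312) and measure (228,230). Side: black-capped orange bottle (284,283), turquoise decoy (288,322) and white-capped bottle (228,380). Next I measure with depth, as a top-down map of both clouds.

```bash
cat >> h.py <<'E'
def cloud(f,T=None):
    c=np.load(f'pics/{f}.npz'); d=c['depth']; K=c['mtx']; T=c['cam_to_world'] if T is None else T
    v,u=np.indices(d.shape); P=np.stack([(u-K[0,2])/K[0,0]*d,(v-K[1,2])/K[1,1]*d,d],-1)@T[:3,:3].T+T[:3,3]
    ok=(d>0); return P[ok],c['frame'][ok]
E
python3 - <<'E'
from h import *
from scipy import ndimage as nd
R=1000 # px/m
big=np.zeros((900,1200,3),np.uint8)
for f in('scene0','side0'):
    P,C=cloud(f)
    m=(abs(P[:,2])<.008)&(P[:,0]>.3)&(P[:,0]<.9)&(abs(P[:,1])<.5); print(f,'table z',np.median(P[m,2]))
    m=(P[:,0]>.25)&(P[:,0]<.85)&(abs(P[:,1])<.6)&(P[:,2]<.14)&(P[:,2]>-.02); P,C=P[m],C[m]
    o=np.argsort(P[:,2]); P,C=P[o],C[o]
    H=np.zeros((300,600)); im=np.zeros((300,600,3),np.uint8)
    r=((.85-P[:,0])*500).astype(int); q=((.6-P[:,1])*500).astype(int)
    H[r,q]=P[:,2]; im[r,q]=C
    cv2.imwrite(f'pics/top_{f}.png',im[:,:,::-1])
    m=P[:,2]>.012; Q,D=P[m],C[m]
    g=np.zeros((300,600),bool); r=((.85-Q[:,0])*500).astype(int); q=((.6-Q[:,1])*500).astype(int); g[r,q]=1
    L,n=nd.label(nd.binary_closing(g,iterations=2),np.ones((3,3))); l=L[r,q]
    for i in range(1,n+1):
        a=Q[l==i]; 
        if len(a)<60: continue
        zt=np.percentile(a[:,2],98); t=a[a[:,2]>zt-.008]
        (cx,cy),wh,an=cv2.minAreaRect(t[:,:2].astype(np.float32))
        print(i,len(a),'top z %.3f'%zt,'rect c',np.round((cx,cy),4),np.round(wh,3),round(an,1),'col',np.median(D[l==i],0),'bb',a.min(0)[:2].round(3),a.max(0)[:2].round(3))
a=cv2.imread('pics/top_scene0.png');b=cv2.imread('pics/top_side0.png');cv2.imwrite('pics/top.png',np.vstack([a,b]))
E
```

```text
scene0 table z 0.0007850832884278014
1 297 top z 0.018 rect c [0.8007 0.0346] [0.137 0.014] 74.8 col [200. 184. 178.] bb [ 0.778 -0.031] [0.823 0.102]
2 4693 top z 0.140 rect c [ 0.7072 -0.5426] [0.221 0.107] 0.1 col [88. 87. 86.] bb [ 0.594 -0.596] [ 0.82  -0.485]
3 2225 top z 0.054 rect c [0.6957 0.5075] [0.06  0.183] 82.3 col [180. 173. 169.] bb [0.603 0.468] [0.783 0.549]
5 1504 top z 0.082 rect c [0.6668 0.1479] [0.067 0.067] 48.3 col [135.  84.  65.] bb [0.633 0.113] [0.736 0.181]
6 1191 top z 0.033 rect c [ 0.647 -0.003] [0.153 0.132] 89.1 col [128. 103.  78.] bb [ 0.581 -0.079] [0.714 0.075]
8 1440 top z 0.033 rect c [0.6209 0.3068] [0.151 0.132] 85.9 col [ 59.  77. 126.] bb [0.55  0.226] [0.692 0.386]
9 346 top z 0.033 rect c [ 0.6424 -0.2304] [0.054 0.116] 58.9 col [161. 147. 140.] bb [ 0.574 -0.283] [ 0.681 -0.219]
13 337 top z 0.033 rect c [ 0.6159 -0.3674] [0.132 0.031] 10.3 col [160. 147. 141.] bb [ 0.55  -0.374] [ 0.68 -0.34]
14 743 top z 0.040 rect c [ 0.639  -0.1489] [0.06  0.062] 4.5 col [133. 108.  51.] bb [ 0.606 -0.181] [ 0.672 -0.113]
16 533 top z 0.135 rect c [
[... 1723 characters left out ...]
0.247]
37 1342 top z 0.048 rect c [0.4764 0.013 ] [0.089 0.088] 83.7 col [ 8. 76. 27.] bb [ 0.432 -0.032] [0.521 0.058]
38 829 top z 0.120 rect c [ 0.4444 -0.1594] [0.02  0.021] 40.0 col [107.  58.   8.] bb [ 0.422 -0.18 ] [ 0.466 -0.148]
39 1571 top z 0.119 rect c [ 0.4433 -0.244 ] [0.02  0.021] 49.6 col [ 0. 75. 69.] bb [ 0.421 -0.267] [ 0.466 -0.232]
40 722 top z 0.063 rect c [0.4236 0.1548] [0.056 0.048] 0.8 col [111.  64.  33.] bb [0.396 0.13 ] [0.452 0.179]
41 638 top z 0.063 rect c [0.3539 0.3314] [0.047 0.058] 74.2 col [103.  84.  59.] bb [0.321 0.301] [0.386 0.361]
42 2063 top z 0.120 rect c [ 0.3576 -0.3487] [0.021 0.021] 41.0 col [117.  75.  63.] bb [ 0.335 -0.371] [ 0.38  -0.337]
```

View pics/top.png

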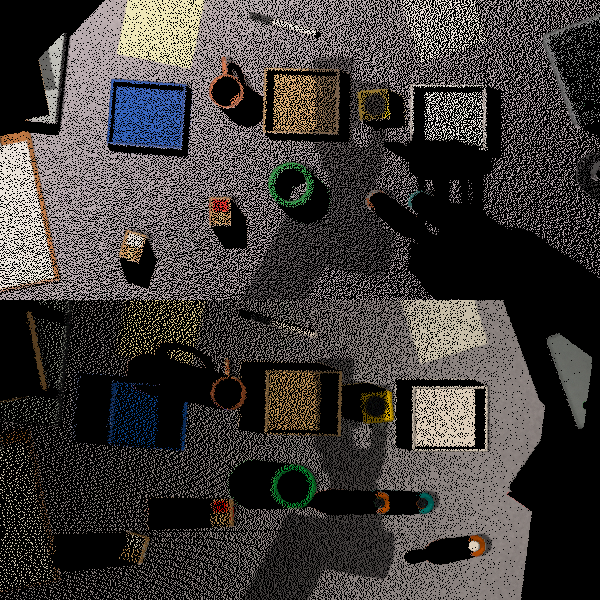

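Candidates. Cartons: white label at scene (479,280), red label at scene (392,250). Bottles: orange with black cap at side (284,283), orange with white cap at side (228,380), and the turquoise decoy at side (288,322), which I leave out. Tape: the green ring at scene (329,231); the green floor stripe is not it. Measured heights and sizes match what was given. I'll hover over the white carton and check it from the wrist.

>>> play_rows:
  commands:
    - [[-0.27,0.333,-0.05],[0,0,-0.279]]
    - [[-0.27,0.333,-0.05],[0,0,-0.279]]
    - [[-0.27,0.333,-0.05],[0,0,-0.279]]
    - [[-0.27,0.333,-0.05],[0,0,-0.279]]
    - [[-0.27,0.333,-0.05],[0,0,-0.279]]
    - [[-0.27,0.333,-0.05],[0,0,-0.279]]
    - [[-0.27,0.333,-0.05],[0,0,-0.279]]
    - [[-0.27,0.333,-0.05],[0,0,-0.279]]
    - [[-0.27,0.333,-0.05],[0,0,-0.279]]
    - [[-0.27,0.333,-0.05],[0,0,-0.279]]

```text
time_s: 1.35
position: [0.3561, 0.3323, 0.1977]
tcp_rot: [[0.961, 0.001, 0.277], [-0.277, 0.0, 0.961], [0.001, -1.0, 0.0]]
force: [0.2, -0.1, 0.2]
opening: 1.001
```

```bash
cat >> h.py <<'E'
def wrist(f):
    s=read_state(); T=np.eye(4); T[:3,:3]=s['tcp_rot']; T[:3,3]=s['position']
    c=snap('wrist',f); return T@c['hand_eye'],s
def rects(P,C,zmin,zmax,band=.008,lo=(.25,-.5),hi=(.8,.5)):
    from scipy import ndimage as nd
    m=(P[:,2]>zmin)&(P[:,2]<zmax)&np.all(P[:,:2]>lo,1)&np.all(P[:,:2]<hi,1); Q,D=P[m],C[m]
    g=np.zeros((280,500),bool); r=((Q[:,0]-.25)*500).astype(int); q=((Q[:,1]+.5)*500).astype(int); g[r,q]=1
    L,n=nd.label(nd.binary_closing(g,iterations=2),np.ones((3,3))); l=L[r,q]
    for i in range(1,n+1):
        a=Q[l==i]
        if len(a)<100: continue
        zt=np.percentile(a[:,2],98); k=(l==i)&(Q[:,2]>zt-band)
        (cx,cy),wh,an=cv2.minAreaRect(Q[k][:,:2].astype(np.float32))
        print('top %.3f'%zt,'c',np.round((cx,cy),4),np.round(wh,3),round(an,1),'col',np.median(D[k],0),'n',len(a))
E
python3 - <<'E'
from h import *
T,s=wrist('w1'); print(s['time_s'],s['position'].round(4),s['tcp_rot'].round(3).tolist(),s['opening'],s['force'].round(2))
rects(*cloud('w1',T),.02,.15)
E
```

```text
1.35 [0.3561 0.3323 0.1977] [[0.961, 0.001, 0.277], [-0.277, 0.0, 0.961], [0.001, -1.0, 0.0]] 1.0007582503698385 [ 0.22 -0.06  0.2 ]
top 0.064 c [0.3575 0.3318] [0.043 0.056] 72.5 col [216. 179. 138.] n 4879
top 0.051 c [0.412  0.1781] [0.003 0.025] 89.5 col [133.5  69.   50. ] n 643
top 0.032 c [0.5861 0.3064] [0.15  0.061] 86.2 col [ 51.  93. 160.] n 3298
```

View pics/w1.png

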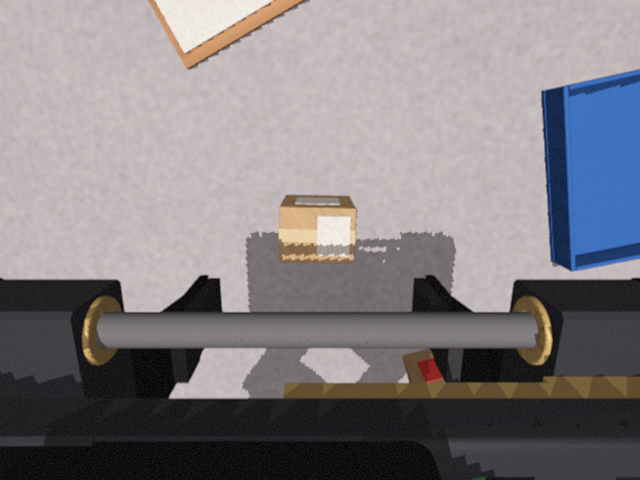

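The wrist picture shows the white-label carton at (318,230), square between the fingers (205 and 430). The wrist depth gives its centre within 1.5 mm of the TCP. I'm going down and gripping.

>>> play_rows:
  commands:
    - [[0.001,0,-0.03],[0,0,-0.015]]
    - [[0.001,0,-0.07],[0,0,-0.015]]
    - [[0.001,0,-0.1],[0,0,-0.015]]
    - [[0.001,0,-0.125],[0,0,-0.015]]
    - [[0.001,0,-0.137],[0,0,-0.015]]
    - [[0.001,0,-0.137],[0,0,-0.015]]

```text
time_s: 2.15
position: [0.3564, 0.3324, 0.0601]
tcp_rot: [[0.957, -0.001, 0.291], [-0.291, -0.001, 0.957], [-0.001, -1.0, -0.001]]
force: [0.4, -0.1, 0.3]
opening: 1.001
```

>>> play_rows:
  commands:
    - [[0,0,0],[0,0,0]]
    - [[0,0,0],[0,0,0]]
    - [[0,0,0],[0,0,0]]
    - [[0,0,0],[0,0,0]]
    - [[0,0,0],[0,0,0]]
    - [[0,0,0],[0,0,0]]
    - [[0,0,0],[0,0,0]]
    - [[0,0,0],[0,0,0]]
  gripper: 0.04

```text
time_s: 3.15
position: [0.3562, 0.3332, 0.061]
tcp_rot: [[0.957, 0.001, 0.29], [-0.29, 0.0, 0.957], [0.001, -1.0, 0.001]]
force: [0.2, 0.1, 4.7]
opening: 0.646
```

>>> play_rows:
  commands:
    - [[0,0,0.03],[0,0,0]]
    - [[0,0,0.08],[0,0,0]]
    - [[0.05,0.001,0.1],[0,0,0.06]]
    - [[0.1,0.002,0.1],[0,0,0.12]]
    - [[0.155,0.003,0.1],[0,0,0.18]]
    - [[0.21,0.004,0.1],[0,0,0.222]]
    - [[0.25,0.005,0.09],[0,0,0.222]]
    - [[0.265,0.005,0.06],[0,0,0.222]]
    - [[0.265,0.005,0.04],[0,0,0.222]]
    - [[0.265,0.005,0.04],[0,0,0.222]]

```text
time_s: 4.4
position: [0.6176, 0.3372, 0.0972]
tcp_rot: [[0.997, -0.008, 0.072], [-0.072, -0.003, 0.997], [-0.008, -1.0, -0.003]]
force: [0.1, -0.6, -1.7]
opening: 0.639
```

Run:
```python
from h import *
T,s=wrist('w2'); print(s['position'].round(4),s['force'].round(2),s['opening'])
snap('scene','s2')
for f,t in(('w2',T),('s2',None)): print(f);rects(*cloud(f,t),.02,.11,lo=(.3,.1),hi=(.75,.45))
```

```text
[0.6176 0.3372 0.0972] [ 0.09 -0.64 -1.72] 0.6385530622617729
w2
top 0.032 c [0.6247 0.3427] [0.073 0.131] 85.8 col [ 63.  108.5 178. ] n 4855
top 0.106 c [0.6199 0.3497] [0.016 0.079] 85.9 col [157. 125.  92.] n 11881
top 0.101 c [0.6178 0.3235] [0.019 0.058] 86.0 col [154. 122.  90.] n 3424
s2
top 0.033 c [0.5835 0.2429] [0.02  0.066] 83.9 col [ 51.  88. 153.] n 131
top 0.033 c [0.6203 0.3067] [0.151 0.133] 85.7 col [ 56.   76.5 130. ] n 696
top 0.101 c [0.6103 0.3581] [0.006 0.033] 87.3 col [113.  87.  65.] n 400
top 0.082 c [0.6664 0.1475] [0.07  0.067] 48.2 col [190. 108.  72.] n 1376
```

View pics/s2.png

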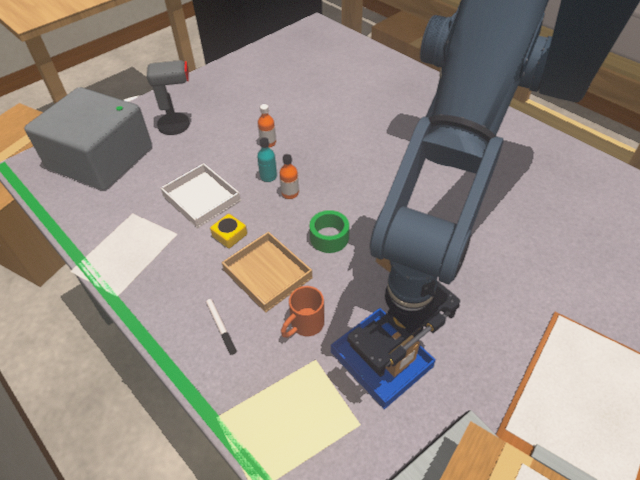

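The scene shows the carton held upright over the blue tray at (385,350), and all three bottles now in the clear: white cap (267,125), turquoise (267,160), black cap (289,177).

>>> play_rows:
  commands:
    - [[0.001,0,-0.01],[0,0,0]]
    - [[0.001,0,-0.02],[0,0,0]]
    - [[0.001,0,-0.027],[0,0,0]]
    - [[0.001,0,-0.031],[0,0,0]]
    - [[0.001,0,-0.033],[0,0,0]]
    - [[0.001,0,-0.033],[0,0,0]]
    - [[0.001,0,-0.033],[0,0,0]]

```text
time_s: 5.38
position: [0.6222, 0.3381, 0.0678]
tcp_rot: [[0.997, 0.001, 0.072], [-0.072, 0.0, 0.997], [0.001, -1.0, 0.0]]
force: [-0.0, 0.3, -1.3]
opening: 0.638
```

Run:
```python
from h import *
rects(*cloud('s2'),.09,.13,band=.006,lo=(.3,-.45),hi=(.6,-.1))
P,C=cloud('s2'); rects(P,C,.02,.06,lo=(.5,-.42),hi=(.75,-.1))
P,C=cloud('s2'); rects(P,C,.02,.06,lo=(.4,-.1),hi=(.75,.08))
```

```text
top 0.122 c [ 0.3599 -0.3447] [0.027 0.018] 72.2 col [227.  221.5 216. ] n 111
top 0.122 c [ 0.4465 -0.2401] [0.023 0.019] 48.7 col [73.  68.5 69. ] n 126
top 0.122 c [ 0.4479 -0.1546] [0.02  0.019] 47.9 col [72. 67. 68.] n 133
top 0.033 c [ 0.6142 -0.3616] [0.029 0.13 ] 89.1 col [199. 189. 185.] n 227
top 0.034 c [ 0.6153 -0.2839] [0.131 0.13 ] 0.4 col [220.5 215.  207.5] n 357
top 0.040 c [ 0.6398 -0.1474] [0.063 0.063] 7.8 col [202.  167.5  55. ] n 662
top 0.051 c [0.4795 0.0181] [0.091 0.089] 81.2 col [ 64. 169.  84.] n 971
top 0.033 c [ 0.6458 -0.016 ] [0.13  0.128] 0.2 col [200. 163. 118.] n 425
top 0.033 c [0.6479 0.0175] [0.112 0.13 ] 88.8 col [209. 164. 114.] n 404
```

>>> play_rows:
  commands:
    - [[0,0,-0.001],[0,0,0]]
    - [[0,0,-0.002],[0,0,0]]
    - [[0,0,-0.003],[0,0,0]]
    - [[0,0,-0.003],[0,0,0]]

```text
time_s: 5.88
position: [0.622, 0.338, 0.0651]
tcp_rot: [[0.997, 0.0, 0.072], [-0.072, 0.0, 0.997], [0.0, -1.0, 0.0]]
force: [-1.4, 0.1, 2.1]
opening: 0.642
```

Contact: the force went from -1.3 to +2.1 N. I'm releasing.

>>> play_rows:
  commands:
    - [[0,0,0],[0,0,0]]
    - [[0,0,0],[0,0,0]]
    - [[0,0,0],[0,0,0]]
    - [[0,0,0],[0,0,0]]
    - [[0,0,0.01],[0,0,0]]
    - [[0,0,0.03],[0,0,0]]
    - [[0,0,0.07],[0,0,0]]
    - [[0,0,0.1],[0,0,0]]
    - [[0,0,0.1],[0,0,0]]
  gripper: 0.08

```text
time_s: 7.0
position: [0.6244, 0.339, 0.1698]
tcp_rot: [[0.997, 0.009, 0.072], [-0.072, 0.003, 0.997], [0.009, -1.0, 0.004]]
force: [0.2, 0.1, -0.2]
opening: 0.917
```

>>> play_rows:
  commands:
    - [[-0.05,-0.045,0],[0,0,0.03]]
    - [[-0.1,-0.09,0],[0,0,0.07]]
    - [[-0.15,-0.14,0],[0,0,0.07]]
    - [[-0.197,-0.181,0],[0,0,0.07]]
    - [[-0.197,-0.181,0],[0,0,0.07]]
    - [[-0.197,-0.181,0],[0,0,0.07]]
  gripper: 0.087

```text
time_s: 7.75
position: [0.4235, 0.1563, 0.1645]
tcp_rot: [[1.0, -0.002, 0.004], [-0.004, -0.0, 1.0], [-0.002, -1.0, -0.0]]
force: [0.4, -0.2, 1.2]
opening: 0.996
```

Run:
```python
from h import *
T,s=wrist('w3'); print(s['time_s'],s['position'].round(4),s['force'].round(2),s['opening'])
snap('scene','s3')
for f,t in(('w3',T),('s3',None)): print(f);rects(*cloud(f,t),.035,.09,lo=(.3,.1),hi=(.75,.45))
```

```text
7.75 [0.4235 0.1563 0.1645] [ 0.39 -0.19  1.21] 0.995881786916369
w3
top 0.064 c [0.4272 0.1567] [0.056 0.042] 0.4 col [223. 128.  98.] n 5966
top 0.064 c [0.6348 0.1467] [0.03  0.004] 87.1 col [96. 58. 42.] n 1823
s3
top 0.066 c [0.4268 0.1596] [0.059 0.044] 2.2 col [193. 100.  73.] n 643
top 0.070 c [0.6218 0.3393] [0.043 0.057] 85.3 col [205. 153. 112.] n 951
top 0.082 c [0.6669 0.1472] [0.068 0.066] 84.9 col [185.5 106.   71. ] n 1092
```

>>> play_rows:
  commands:
    - [[0.001,0,-0.03],[0,0,0]]
    - [[0.001,0,-0.06],[0,0,0]]
    - [[0.001,0,-0.085],[0,0,0]]
    - [[0.001,0,-0.1],[0,0,0]]
    - [[0.001,0,-0.104],[0,0,0]]
    - [[0.001,0,-0.104],[0,0,0]]

```text
time_s: 8.6
position: [0.4268, 0.1575, 0.0604]
tcp_rot: [[1.0, 0.001, 0.001], [-0.001, 0.0, 1.0], [0.001, -1.0, 0.0]]
force: [-0.8, 0.1, 0.3]
opening: 1.0
```

>>> play_rows:
  commands:
    - [[0,0,0],[0,0,0]]
    - [[0,0,0],[0,0,0]]
    - [[0,0,0],[0,0,0]]
    - [[0,0,0],[0,0,0]]
    - [[0,0,0],[0,0,0]]
    - [[0,0,0],[0,0,0]]
    - [[0,0,0],[0,0,0]]
    - [[0,0,0],[0,0,0]]
  gripper: 0.04

```text
time_s: 9.6
position: [0.4262, 0.157, 0.0608]
tcp_rot: [[1.0, 0.001, 0.002], [-0.002, 0.0, 1.0], [0.001, -1.0, 0.0]]
force: [-0.4, -0.2, 6.3]
opening: 0.641
```

>>> play_rows:
  commands:
    - [[0,0,0.03],[0,0,0]]
    - [[0,0,0.08],[0,0,0]]
    - [[0.045,0.027,0.1],[0,0,-0.03]]
    - [[0.09,0.054,0.1],[0,0,-0.07]]
    - [[0.135,0.081,0.1],[0,0,-0.07]]
    - [[0.175,0.105,0.1],[0,0,-0.07]]
    - [[0.191,0.115,0.09],[0,0,-0.07]]
    - [[0.191,0.115,0.06],[0,0,-0.07]]
    - [[0.191,0.115,0.035],[0,0,-0.07]]
    - [[0.191,0.115,0.035],[0,0,-0.07]]

```text
time_s: 10.85
position: [0.6142, 0.2713, 0.092]
tcp_rot: [[0.997, -0.008, 0.072], [-0.072, -0.002, 0.997], [-0.008, -1.0, -0.003]]
force: [0.1, -0.3, -0.6]
opening: 0.644
```

>>> play_rows:
  commands:
    - [[0,0,-0.01],[0,0,0]]
    - [[0,0,-0.02],[0,0,0]]
    - [[0,0,-0.026],[0,0,0]]
    - [[0,0,-0.029],[0,0,0]]
    - [[0,0,-0.029],[0,0,0]]
    - [[0,0,-0.029],[0,0,0]]

```text
time_s: 11.6
position: [0.6172, 0.2721, 0.0669]
tcp_rot: [[0.997, 0.001, 0.072], [-0.072, 0.0, 0.997], [0.001, -1.0, 0.0]]
force: [0.0, -0.6, -1.3]
opening: 0.642
```

>>> play_rows:
  commands:
    - [[0,0,-0.001],[0,0,0]]
    - [[0,0,-0.002],[0,0,0]]
    - [[0,0,-0.0025],[0,0,0]]
    - [[0,0,-0.0025],[0,0,0]]

```text
time_s: 12.1
position: [0.6171, 0.2721, 0.0649]
tcp_rot: [[0.997, 0.001, 0.072], [-0.072, 0.0, 0.997], [0.001, -1.0, 0.0]]
force: [-1.3, -1.1, 4.5]
opening: 0.637
```

>>> play_rows:
  commands:
    - [[0,0,0],[0,0,0]]
    - [[0,0,0],[0,0,0]]
    - [[0,0,0],[0,0,0]]
    - [[0,0,0],[0,0,0]]
    - [[0,0,0.01],[0,0,0]]
    - [[0,0,0.03],[0,0,0]]
    - [[0,0,0.08],[0,0,0]]
    - [[0,0,0.135],[0,0,0]]
    - [[0,0,0.135],[0,0,0]]
  gripper: 0.08

```text
time_s: 13.22
position: [0.6209, 0.2732, 0.207]
tcp_rot: [[0.997, 0.014, 0.072], [-0.072, 0.004, 0.997], [0.014, -1.0, 0.005]]
force: [-0.0, -0.4, 0.6]
opening: 0.915
```

>>> play_rows:
  commands:
    - [[-0.02,-0.05,0],[0,0,0.03]]
    - [[-0.04,-0.1,0],[0,0,0.07]]
    - [[-0.06,-0.15,0],[0,0,0.07]]
    - [[-0.08,-0.2,0],[0,0,0.07]]
    - [[-0.1,-0.25,0],[0,0,0.07]]
    - [[-0.12,-0.3,0],[0,0,0.07]]
    - [[-0.14,-0.35,0],[0,0,0.07]]
    - [[-0.16,-0.4,0],[0,0,0.07]]
    - [[-0.171,-0.429,0],[0,0,0.07]]
    - [[-0.171,-0.429,0],[0,0,0.07]]
  gripper: 0.087

```text
time_s: 14.48
position: [0.4454, -0.1588, 0.1994]
tcp_rot: [[1.0, 0.001, 0.006], [-0.006, -0.0, 1.0], [0.001, -1.0, -0.0]]
force: [-0.2, -0.0, 1.5]
opening: 0.999
```

Run:
```python
from h import *
T,s=wrist('w4'); print(s['time_s'],s['position'].round(4),s['force'].round(2),s['opening'])
snap('scene','s4')
rects(*cloud('w4',T),.03,.14,lo=(.3,-.45),hi=(.7,-.1))
rects(*cloud('s4'),.045,.09,lo=(.3,.1),hi=(.75,.45))
```

```text
14.475 [ 0.4454 -0.1588  0.1994] [-0.19 -0.04  1.51] 0.9989590797737964
top 0.121 c [ 0.4474 -0.1588] [0.021 0.02 ] 89.3 col [35. 34. 35.] n 3549
top 0.121 c [ 0.4465 -0.2378] [0.021 0.011] 1.9 col [29. 28. 30.] n 1958
top 0.032 c [ 0.5906 -0.2265] [0.004 0.045] 89.7 col [255. 251. 244.] n 153
top 0.039 c [ 0.6387 -0.1532] [0.061 0.062] 5.1 col [224.  197.  104.5] n 5763
top 0.070 c [0.6173 0.2743] [0.043 0.058] 87.0 col [204. 138.  93.] n 793
top 0.070 c [0.622  0.3395] [0.043 0.058] 85.7 col [203.5 152.  110. ] n 866
top 0.082 c [0.6668 0.1473] [0.069 0.066] 75.4 col [185.  105.   71.5] n 915
```

View pics/w4.png

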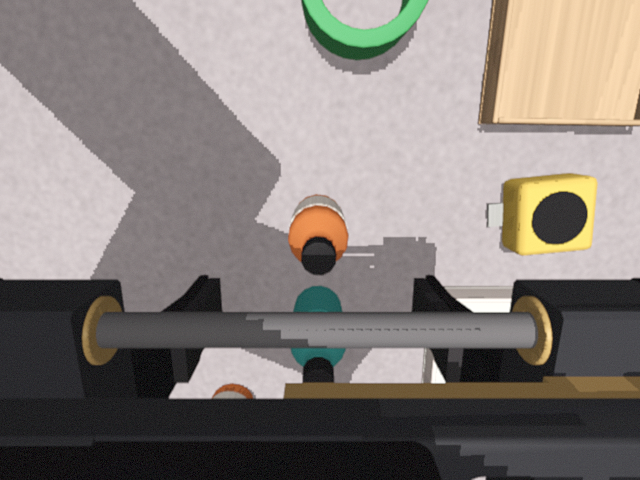

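The wrist view shows the black-capped orange bottle at (318,235), centred between the fingers, with the turquoise one below it at (318,325). The wrist depth puts its cap within 2 mm of the TCP. I'm going down.

>>> play_rows:
  commands:
    - [[0.002,0.001,-0.03],[0,0,0]]
    - [[0.002,0.001,-0.06],[0,0,0]]
    - [[0.002,0.001,-0.085],[0,0,0]]
    - [[0.002,0.001,-0.105],[0,0,0]]
    - [[0.002,0.001,-0.115],[0,0,0]]
    - [[0.002,0.001,-0.118],[0,0,0]]
    - [[0.002,0.001,-0.118],[0,0,0]]

```text
time_s: 15.45
position: [0.4484, -0.1558, 0.0814]
tcp_rot: [[1.0, 0.001, 0.001], [-0.001, -0.0, 1.0], [0.001, -1.0, -0.0]]
force: [-0.4, 0.3, -0.5]
opening: 1.002
```

>>> play_rows:
  commands:
    - [[0,0,0],[0,0,0]]
    - [[0,0,0],[0,0,0]]
    - [[0,0,0],[0,0,0]]
    - [[0,0,0],[0,0,0]]
    - [[0,0,0],[0,0,0]]
    - [[0,0,0],[0,0,0]]
    - [[0,0,0],[0,0,0]]
    - [[0,0,0],[0,0,0]]
    - [[0,0,0],[0,0,0]]
  gripper: 0.03

```text
time_s: 16.58
position: [0.4477, -0.1559, 0.0811]
tcp_rot: [[1.0, -0.0, 0.002], [-0.002, 0.0, 1.0], [-0.0, -1.0, 0.0]]
force: [-0.9, -0.9, 2.5]
opening: 0.497
```

>>> play_rows:
  commands:
    - [[0,0,0.01],[0,0,0]]
    - [[0,0,0.03],[0,0,0]]
    - [[0,0,0.06],[0,0,0]]
    - [[0,0,0.09],[0,0,0]]
    - [[0,0,0.13],[0,0,0]]
    - [[0,0,0.16],[0,0,0]]
    - [[0,0,0.16],[0,0,0]]

```text
time_s: 17.45
position: [0.4494, -0.1567, 0.2434]
tcp_rot: [[1.0, 0.006, 0.002], [-0.002, -0.004, 1.0], [0.006, -1.0, -0.003]]
force: [0.6, -0.3, -2.8]
opening: 0.49
```

Run:
```python
from h import *
s=read_state(); print(s['position'].round(4),s['force'].round(2),s['opening'])
c=snap('side','d5'); snap('scene','s5')
cv2.imwrite('pics/d5c.png',cv2.resize(c['frame'][150:430,150:510,::-1],None,fx=2,fy=2))
```

```text
[ 0.4494 -0.1567  0.2434] [ 0.56 -0.3  -2.79] 0.49026818553613677
```

View pics/d5c.png

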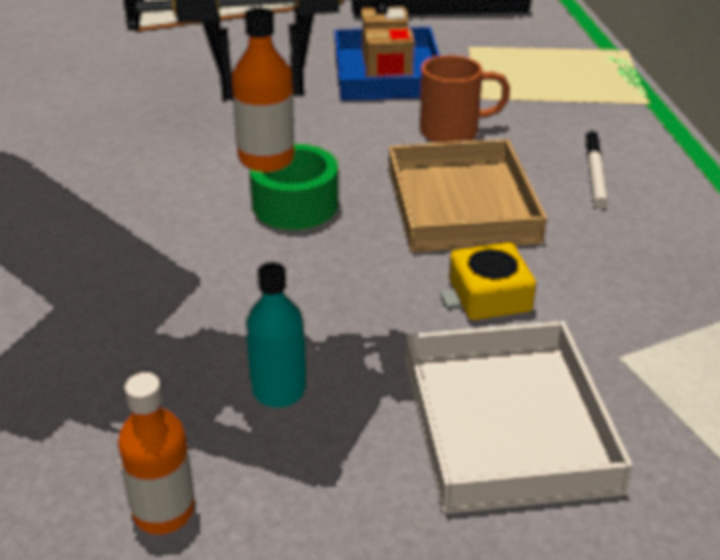

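The side crop shows the black-capped bottle hanging upright at (265,110), with the turquoise and white-capped bottles undisturbed.

>>> play_rows:
  commands:
    - [[0.04,-0.02,0],[0,0,0]]
    - [[0.08,-0.045,0],[0,0,0]]
    - [[0.12,-0.075,0],[0,0,0]]
    - [[0.15,-0.1,0],[0,0,0]]
    - [[0.166,-0.109,-0.02],[0,0,0]]
    - [[0.166,-0.109,-0.06],[0,0,0]]
    - [[0.166,-0.109,-0.1],[0,0,0]]
    - [[0.166,-0.109,-0.13],[0,0,0]]
    - [[0.166,-0.109,-0.145],[0,0,0]]
    - [[0.166,-0.109,-0.145],[0,0,0]]

```text
time_s: 18.8
position: [0.6128, -0.2642, 0.0937]
tcp_rot: [[1.0, -0.004, 0.002], [-0.002, 0.002, 1.0], [-0.004, -1.0, 0.002]]
force: [-0.0, 0.5, -2.4]
opening: 0.496
```

>>> play_rows:
  commands:
    - [[0,0,-0.003],[0,0,0]]
    - [[0,0,-0.006],[0,0,0]]
    - [[0,0,-0.009],[0,0,0]]
    - [[0,0,-0.009],[0,0,0]]
    - [[0,0,-0.009],[0,0,0]]

```text
time_s: 19.42
position: [0.6141, -0.265, 0.0873]
tcp_rot: [[1.0, 0.0, 0.002], [-0.002, -0.0, 1.0], [0.0, -1.0, -0.0]]
force: [1.2, 0.0, -1.3]
opening: 0.494
```

>>> play_rows:
  commands:
    - [[0,0,-0.001],[0,0,0]]
    - [[0,0,-0.002],[0,0,0]]
    - [[0,0,-0.0025],[0,0,0]]
    - [[0,0,-0.0025],[0,0,0]]

```text
time_s: 19.92
position: [0.614, -0.2651, 0.0851]
tcp_rot: [[1.0, 0.0, 0.002], [-0.002, -0.0, 1.0], [0.0, -1.0, -0.0]]
force: [-1.9, 0.7, 2.9]
opening: 0.495
```

>>> play_rows:
  commands:
    - [[0,0,0],[0,0,0]]
    - [[0,0,0],[0,0,0]]
    - [[0,0,0],[0,0,0]]
    - [[0,0,0],[0,0,0]]
    - [[0,0,0],[0,0,0]]
    - [[0,0,0.02],[0,0,0]]
    - [[0,0,0.06],[0,0,0]]
    - [[0,0,0.12],[0,0,0]]
    - [[0,0,0.12],[0,0,0]]
  gripper: 0.08

```text
time_s: 21.05
position: [0.6176, -0.2671, 0.2125]
tcp_rot: [[1.0, 0.012, 0.002], [-0.002, -0.008, 1.0], [0.012, -1.0, -0.008]]
force: [-0.5, 0.2, 0.1]
opening: 0.919
```

>>> play_rows:
  commands:
    - [[-0.05,-0.016,0],[0,0,0]]
    - [[-0.1,-0.032,0],[0,0,0]]
    - [[-0.15,-0.048,0],[0,0,0]]
    - [[-0.2,-0.064,0],[0,0,0]]
    - [[-0.24,-0.077,0],[0,0,0]]
    - [[-0.255,-0.082,0],[0,0,0]]
    - [[-0.255,-0.082,0],[0,0,0]]
    - [[-0.255,-0.082,0],[0,0,0]]
  gripper: 0.087

```text
time_s: 22.05
position: [0.3601, -0.347, 0.2047]
tcp_rot: [[1.0, 0.001, 0.001], [-0.001, -0.0, 1.0], [0.001, -1.0, -0.0]]
force: [0.3, 1.3, -0.2]
opening: 0.999
```

Run:
```python
from h import *
T,s=wrist('w6'); print(s['time_s'],s['position'].round(4),s['force'].round(2),s['opening'])
snap('scene','s6'); snap('side','d6')
rects(*cloud('w6',T),.03,.14,lo=(.3,-.45),hi=(.7,-.1))
for f in('s6','d6'): print(f);rects(*cloud(f),.06,.14,lo=(.42,-.45),hi=(.75,-.1))
```

```text
22.05 [ 0.3601 -0.347   0.2047] [ 0.26  1.27 -0.15] 0.9991034491104901
top 0.121 c [ 0.3604 -0.348 ] [0.021 0.021] 15.5 col [192. 181. 175.] n 3408
top 0.122 c [ 0.4464 -0.2441] [0.021 0.021] 2.0 col [62. 61. 62.] n 5145
top 0.032 c [ 0.592  -0.3001] [0.148 0.085] 90.0 col [255. 255. 251.] n 1089
top 0.056 c [ 0.5943 -0.2718] [0.007 0.032] 10.7 col [113. 107. 102.] n 1272
s6
top 0.122 c [ 0.4459 -0.24  ] [0.021 0.02 ] 38.9 col [60. 56. 58.] n 334
top 0.126 c [ 0.6135 -0.2644] [0.019 0.02 ] 88.1 col [67. 62. 62.] n 400
d6
top 0.120 c [ 0.4433 -0.2435] [0.021 0.021] 51.4 col [27. 27. 27.] n 893
top 0.124 c [ 0.6105 -0.2678] [0.022 0.021] 45.3 col [26. 26. 26.] n 1007
```

>>> play_rows:
  commands:
    - [[0,0,-0.03],[0,0,0]]
    - [[0,0,-0.06],[0,0,0]]
    - [[0,0,-0.09],[0,0,0]]
    - [[0,0,-0.11],[0,0,0]]
    - [[0,0,-0.12],[0,0,0]]
    - [[0,0,-0.124],[0,0,0]]
    - [[0,0,-0.124],[0,0,0]]

```text
time_s: 23.08
position: [0.3593, -0.3471, 0.0808]
tcp_rot: [[1.0, 0.0, 0.002], [-0.002, -0.001, 1.0], [0.0, -1.0, -0.001]]
force: [0.7, 0.6, -0.5]
opening: 1.002
```

>>> play_rows:
  commands:
    - [[0,0,0],[0,0,0]]
    - [[0,0,0],[0,0,0]]
    - [[0,0,0],[0,0,0]]
    - [[0,0,0],[0,0,0]]
    - [[0,0,0],[0,0,0]]
    - [[0,0,0],[0,0,0]]
    - [[0,0,0],[0,0,0]]
    - [[0,0,0],[0,0,0]]
    - [[0,0,0],[0,0,0]]
  gripper: 0.03

```text
time_s: 24.2
position: [0.3591, -0.347, 0.0806]
tcp_rot: [[1.0, 0.0, 0.002], [-0.002, -0.0, 1.0], [0.0, -1.0, -0.0]]
force: [0.1, 0.5, -0.1]
opening: 0.498
```

>>> play_rows:
  commands:
    - [[0,0,0.01],[0,0,0]]
    - [[0,0,0.04],[0,0,0]]
    - [[0,0,0.09],[0,0,0]]
    - [[0,0,0.14],[0,0,0]]
    - [[0.03,0.002,0.16],[0,0,0]]
    - [[0.08,0.005,0.16],[0,0,0]]
    - [[0.13,0.008,0.16],[0,0,0]]
    - [[0.18,0.011,0.16],[0,0,0]]
    - [[0.23,0.015,0.16],[0,0,0]]
    - [[0.254,0.017,0.16],[0,0,0]]

```text
time_s: 25.45
position: [0.6148, -0.3289, 0.2401]
tcp_rot: [[1.0, -0.0, 0.0], [-0.0, 0.001, 1.0], [-0.0, -1.0, 0.001]]
force: [-0.6, 0.8, -3.0]
opening: 0.494
```

>>> play_rows:
  commands:
    - [[0,0,0],[0,0,0]]
    - [[0,0,-0.03],[0,0,0]]
    - [[0,0,-0.07],[0,0,0]]
    - [[0,0,-0.11],[0,0,0]]
    - [[0,0,-0.135],[0,0,0]]
    - [[0,0,-0.148],[0,0,0]]
    - [[0,0,-0.152],[0,0,0]]
    - [[0,0,-0.153],[0,0,0]]
    - [[0,0,-0.153],[0,0,0]]

```text
time_s: 26.58
position: [0.6135, -0.3304, 0.0889]
tcp_rot: [[1.0, 0.002, 0.002], [-0.002, -0.001, 1.0], [0.002, -1.0, -0.001]]
force: [0.2, -0.1, -1.4]
opening: 0.498
```

>>> play_rows:
  commands:
    - [[0,0,-0.0015],[0,0,0]]
    - [[0,0,-0.003],[0,0,0]]
    - [[0,0,-0.004],[0,0,0]]
    - [[0,0,-0.0045],[0,0,0]]
    - [[0,0,-0.0045],[0,0,0]]

```text
time_s: 27.2
position: [0.6133, -0.3302, 0.0846]
tcp_rot: [[1.0, 0.001, 0.002], [-0.002, -0.001, 1.0], [0.001, -1.0, -0.001]]
force: [-2.1, 1.0, 5.2]
opening: 0.499
```

>>> play_rows:
  commands:
    - [[0,0,0],[0,0,0]]
    - [[0,0,0],[0,0,0]]
    - [[0,0,0],[0,0,0]]
    - [[0,0,0],[0,0,0]]
    - [[0,0,0],[0,0,0]]
    - [[0,0,0.02],[0,0,0]]
    - [[0,0,0.06],[0,0,0]]
    - [[0,0,0.12],[0,0,0]]
    - [[0,0,0.12],[0,0,0]]
  gripper: 0.08

```text
time_s: 28.32
position: [0.6165, -0.3324, 0.2115]
tcp_rot: [[1.0, 0.012, 0.002], [-0.002, -0.009, 1.0], [0.012, -1.0, -0.009]]
force: [-0.8, 0.4, -0.3]
opening: 0.919
```

>>> play_rows:
  commands:
    - [[-0.025,0.05,0],[0,0,0]]
    - [[-0.05,0.1,0],[0,0,0]]
    - [[-0.075,0.15,0],[0,0,0]]
    - [[-0.1,0.2,0],[0,0,0]]
    - [[-0.125,0.25,0],[0,0,0]]
    - [[-0.15,0.3,0],[0,0,0]]
    - [[-0.174,0.345,0],[0,0,0]]
    - [[-0.174,0.345,0],[0,0,0]]
    - [[-0.174,0.345,0],[0,0,0]]
  gripper: 0.045

```text
time_s: 29.45
position: [0.4399, 0.0148, 0.2036]
tcp_rot: [[1.0, 0.002, 0.001], [-0.001, -0.001, 1.0], [0.002, -1.0, -0.001]]
force: [0.4, 0.5, -0.0]
opening: 0.518
```

Run:
```python
from h import *
T,s=wrist('w7'); print(s['time_s'],s['position'].round(4),s['force'].round(2),s['opening'])
snap('scene','s7'); snap('side','d7')
P,C=cloud('w7',T); m=(C[:,1]>C[:,0]*1.3)&(P[:,2]>.02)&(P[:,2]<.07); print('green',P[m].min(0),P[m].max(0)); rects(P[m],C[m],.02,.07)
for f in('s7','d7'): print(f);rects(*cloud(f),.06,.14,lo=(.42,-.45),hi=(.75,-.1))
```

```text
29.45 [0.4399 0.0148 0.2036] [ 0.45  0.52 -0.05] 0.5178665084735681
green [ 0.43606746 -0.02923691  0.02001232] [0.52397447 0.05958128 0.05117724]
top 0.050 c [0.4798 0.0156] [0.089 0.088] 11.7 col [108. 206. 131.] n 5753
s7
top 0.122 c [ 0.4467 -0.2399] [0.023 0.019] 76.3 col [68. 65. 65.] n 338
top 0.126 c [ 0.6128 -0.3272] [0.021 0.019] 36.2 col [226. 220. 213.] n 370
top 0.126 c [ 0.6131 -0.264 ] [0.02  0.023] 22.8 col [71.5 66.  65. ] n 400
d7
top 0.120 c [ 0.4439 -0.2438] [0.022 0.02 ] 69.7 col [23. 23. 23.] n 898
top 0.124 c [ 0.6103 -0.2682] [0.021 0.021] 5.9 col [21. 21. 21.] n 906
top 0.124 c [ 0.6106 -0.331 ] [0.021 0.021] 10.8 col [207.  190.  172.5] n 1172
```

View pics/w7.png

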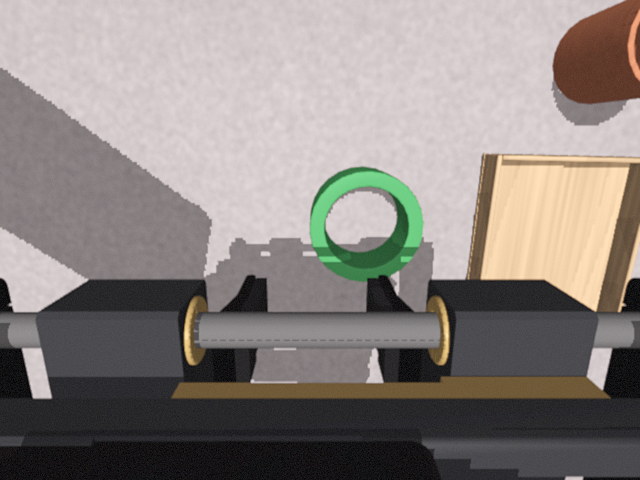

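The wrist view shows the green tape as a ring at (366,225), with its left wall (320) between the open fingers (255 and 378). The depth centre is (0.479,0.0155), so the TCP is over the -x wall. Both bottles stand in the white tray.

>>> play_rows:
  commands:
    - [[0,0,-0.04],[0,0,0]]
    - [[0,0,-0.08],[0,0,0]]
    - [[0,0,-0.115],[0,0,0]]
    - [[0,0,-0.135],[0,0,0]]
    - [[0,0,-0.147],[0,0,0]]
    - [[0,0,-0.152],[0,0,0]]
    - [[0,0,-0.152],[0,0,0]]

```text
time_s: 30.48
position: [0.4393, 0.0147, 0.0512]
tcp_rot: [[1.0, 0.0, 0.002], [-0.002, -0.0, 1.0], [0.0, -1.0, -0.0]]
force: [-0.3, 0.0, 0.2]
opening: 0.515
```

>>> play_rows:
  commands:
    - [[0,0,0],[0,0,0]]
    - [[0,0,0],[0,0,0]]
    - [[0,0,0],[0,0,0]]
    - [[0,0,0],[0,0,0]]
    - [[0,0,0],[0,0,0]]
    - [[0,0,0],[0,0,0]]
    - [[0,0,0],[0,0,0]]
    - [[0,0,0],[0,0,0]]
  gripper: 0.003

```text
time_s: 31.48
position: [0.4394, 0.015, 0.0513]
tcp_rot: [[1.0, 0.001, 0.002], [-0.002, -0.0, 1.0], [0.001, -1.0, -0.0]]
force: [0.9, 0.3, 5.6]
opening: 0.148
```

>>> play_rows:
  commands:
    - [[0,0,0.01],[0,0,0]]
    - [[0,0,0.04],[0,0,0]]
    - [[0.02,-0.002,0.08],[0,0,0]]
    - [[0.06,-0.006,0.1],[0,0,0]]
    - [[0.1,-0.012,0.1],[0,0,0]]
    - [[0.14,-0.017,0.1],[0,0,0]]
    - [[0.165,-0.02,0.09],[0,0,0]]
    - [[0.173,-0.02,0.06],[0,0,0]]
    - [[0.173,-0.02,0.03],[0,0,0]]
    - [[0.173,-0.02,0.02],[0,0,0]]

```text
time_s: 32.72
position: [0.6094, -0.0046, 0.0688]
tcp_rot: [[1.0, -0.006, 0.002], [-0.002, 0.001, 1.0], [-0.006, -1.0, 0.001]]
force: [-0.4, 0.6, -2.2]
opening: 0.15
```

Run:
```python
from h import *
s=read_state(); print(s['position'].round(4),s['force'].round(2),s['opening'])
c=snap('side','d8'); cv2.imwrite('pics/d8c.png',cv2.resize(c['frame'][130:330,230:490,::-1],None,fx=2.5,fy=2.5))
P,C=cloud('d8'); m=(C[:,1]>C[:,0]*1.5)&(C[:,1]>C[:,2]*1.3)&(P[:,2]<.1)&(P[:,0]<.74)&(P[:,2]>.02); rects(P[m],C[m],.02,.1)
```

```text
[ 0.6094 -0.0046  0.0688] [-0.42  0.65 -2.17] 0.14987338880398265
top 0.074 c [ 0.6331 -0.0057] [0.085 0.071] 30.6 col [10. 46. 19.] n 1575
```

View pics/d8c.png

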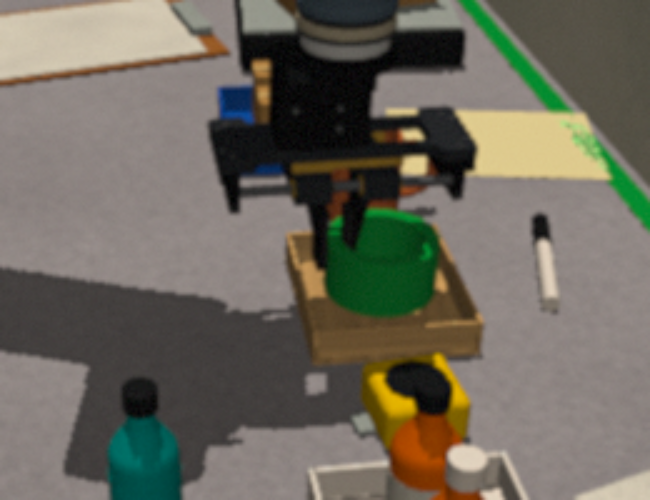

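Run:
```python
from h import *
s=read_state(); print(s['position'].round(4),s['force'].round(2),s['moment'].round(3),s['tcp_rot'].round(3).tolist())
snap('scene','s8'); snap('side','d9')
for f in('s8','d9'):
    P,C=cloud(f); C=C.astype(int); m=(C[:,1]>C[:,0]*1.4)&(C[:,1]>C[:,2]*1.25)&(P[:,2]<.11)&(P[:,0]<.72)&(P[:,0]>.55)&(P[:,2]>.02)&(abs(P[:,1])<.08); Q=P[m]
    for a in np.arange(.6,.71,.01):
        k=Q[(Q[:,0]>a)&(Q[:,0]<a+.01)]
        if len(k)>10: print(f,a.round(2),len(k),'zmin %.4f zmax %.4f'%tuple(np.percentile(k[:,2],[2,98])), 'y',k[:,1].min().round(3),k[:,1].max().round(3))
```

```text
[ 0.6096 -0.0046  0.0685] [-0.59 -0.02 -2.63] [-0.027  0.067  0.026] [[1.0, -0.006, 0.002], [-0.002, 0.001, 1.0], [-0.006, -1.0, 0.001]]
s8 0.6 13 zmin 0.0627 zmax 0.0670 y -0.004 0.017
s8 0.61 53 zmin 0.0215 zmax 0.0693 y -0.023 0.028
s8 0.62 97 zmin 0.0233 zmax 0.0676 y -0.035 0.039
s8 0.63 96 zmin 0.0231 zmax 0.0675 y -0.037 0.043
s8 0.64 82 zmin 0.0224 zmax 0.0672 y -0.036 0.043
s8 0.65 75 zmin 0.0238 zmax 0.0668 y 0.029 0.044
s8 0.66 87 zmin 0.0216 zmax 0.0672 y 0.025 0.043
s8 0.67 113 zmin 0.0214 zmax 0.0662 y -0.034 0.038
s8 0.68 195 zmin 0.0213 zmax 0.0671 y -0.03 0.031
s8 0.69 84 zmin 0.0222 zmax 0.0669 y -0.016 0.014
d9 0.6 158 zmin 0.0251 zmax 0.0791 y -0.035 0.02
d9 0.61 203 zmin 0.0228 zmax 0.0831 y -0.043 0.03
d9 0.62 157 zmin 0.0227 zmax 0.0999 y -0.047 -0.014
d9 0.63 149 zmin 0.0222 zmax 0.0668 y -0.051 0.031
d9 0.64 209 zmin 0.0227 zmax 0.0660 y -0.053 0.04
d9 0.65 208 zmin 0.0238 zmax 0.0662 y -0.052 0.041
d9 0.66 212 zmin 0.0240 zmax 0.0658 y -0.049 0.033
d9 0.67 209 zmin 0.0241 zmax 0.0661 y -0.044 0.027
d9 0.68 85 zmin 0.0248 zmax 0.0665 y -0.035 0.024
```

The tape is level in the grip, with its rim at 66–67 mm right across. I'm lowering it.

>>> play_rows:
  commands:
    - [[0,0,-0.004],[0,0,0]]
    - [[0,0,-0.008],[0,0,0]]
    - [[0,0,-0.011],[0,0,0]]
    - [[0,0,-0.013],[0,0,0]]
    - [[0,0,-0.013],[0,0,0]]
    - [[0,0,-0.013],[0,0,0]]

```text
time_s: 33.62
position: [0.612, -0.005, 0.0581]
tcp_rot: [[1.0, 0.0, 0.002], [-0.002, -0.0, 1.0], [0.0, -1.0, -0.0]]
force: [0.2, -0.2, -1.3]
opening: 0.154
```

>>> play_rows:
  commands:
    - [[0,0,-0.001],[0,0,0]]
    - [[0,0,-0.002],[0,0,0]]
    - [[0,0,-0.003],[0,0,0]]
    - [[0,0,-0.003],[0,0,0]]

```text
time_s: 34.12
position: [0.6119, -0.0049, 0.0554]
tcp_rot: [[1.0, -0.0, 0.002], [-0.002, -0.0, 1.0], [-0.0, -1.0, -0.0]]
force: [-2.2, 0.2, 1.1]
opening: 0.149
```

Contact. I'm opening only to 20 mm so the outer finger stays clear of the tray wall, then lifting straight up.

>>> play_rows:
  commands:
    - [[0,0,0],[0,0,0]]
    - [[0,0,0],[0,0,0]]
    - [[0,0,0],[0,0,0]]
    - [[0,0,0],[0,0,0]]
    - [[0,0,0.005],[0,0,0]]
    - [[0,0,0.015],[0,0,0]]
    - [[0,0,0.04],[0,0,0]]
    - [[0,0,0.09],[0,0,0]]
    - [[0,0,0.15],[0,0,0]]
  gripper: 0.02

```text
time_s: 35.25
position: [0.6112, -0.0049, 0.2062]
tcp_rot: [[1.0, -0.002, 0.002], [-0.002, 0.0, 1.0], [-0.002, -1.0, 0.0]]
force: [1.1, -0.6, -0.2]
opening: 0.228
```

>>> play_rows:
  commands:
    - [[-0.05,0,0.05],[0,0,0]]
    - [[-0.1,0,0.1],[0,0,0]]
    - [[-0.15,0,0.12],[0,0,0]]
    - [[-0.15,0,0.12],[0,0,0]]
    - [[-0.15,0,0.12],[0,0,0]]
    - [[-0.15,0,0.12],[0,0,0]]

```text
time_s: 36.0
position: [0.4629, -0.0051, 0.3246]
tcp_rot: [[1.0, -0.0, 0.002], [-0.002, 0.0, 1.0], [-0.0, -1.0, 0.0]]
force: [0.5, 0.3, -0.2]
opening: 0.231
```

Run:
```python
from h import *
s=read_state(); print(s['time_s'],s['position'].round(4),s['force'].round(2))
for f,n in(('sE','scene'),('dE','side')):
    snap(n,f); print(f); P,C=cloud(f); rects(P,C,.037,.14,lo=(.3,-.45),hi=(.75,.42)); print(' trays/measure'); rects(P,C,.02,.042,lo=(.5,-.4),hi=(.72,.4))
a=cv2.imread('pics/sE.png')[90:420,150:460];b=cv2.imread('pics/dE.png')[120:450,170:490]
cv2.imwrite('pics/E.png',np.hstack([a,b]))
```

```text
36.0 [ 0.4629 -0.0051  0.3246] [ 0.51  0.25 -0.23]
sE
top 0.122 c [ 0.4451 -0.2397] [0.021 0.021] 16.5 col [67. 63. 65.] n 466
top 0.070 c [0.6172 0.274 ] [0.043 0.058] 86.4 col [204. 138.  93.] n 874
top 0.126 c [ 0.6141 -0.3266] [0.02  0.019] 78.8 col [224. 217. 209.] n 463
top 0.125 c [ 0.6139 -0.2637] [0.02  0.023] 30.3 col [70. 65. 64.] n 532
top 0.069 c [0.6224 0.3389] [0.044 0.058] 86.4 col [203. 151. 109.] n 933
top 0.055 c [ 0.6504 -0.0031] [0.09  0.089] 69.5 col [ 63. 163.  79.] n 810
top 0.042 c [ 0.639  -0.1483] [0.057 0.057] 4.9 col [73. 68. 61.] n 196
top 0.082 c [0.6671 0.1465] [0.069 0.066] 82.0 col [182. 104.  70.] n 1059
 trays/measure
top 0.033 c [ 0.6154 -0.2282] [0.13  0.022] 2.8 col [197. 187. 180.] n 226
top 0.033 c [0.6204 0.3065] [0.151 0.132] 86.0 col [ 63.  94. 167.] n 1019
top 0.033 c [ 0.6469 -0.0036] [0.154 0.131] 88.5 col [194.  155.  108.5] n 816
top 0.042 c [0.6284 0.2867] [0.033 0.067] 48.0 col [114.   77.5  63. ] n 192
top 0.042 c [ 0.6173 -0.2525] [0.02  0.044] 69.8 col [136. 127. 120.] n 122
top 0.041 c [0.6326 0.3519] [0.031 0.067] 49.3 col [116.
[... 1123 characters left out ...]
1 0.097] 87.3 col [10. 42. 84.] n 170
top 0.031 c [ 0.6422 -0.0731] [0.024 0.13 ] 85.4 col [108.  82.  48.] n 373
top 0.041 c [0.612 0.251] [0.008 0.054] 86.9 col [108.  20.   6.] n 175
top 0.042 c [ 0.5935 -0.2784] [0.006 0.026] 35.8 col [96. 91. 80.] n 152
top 0.041 c [ 0.6063 -0.3419] [0.022 0.045] 67.1 col [102.  96.  86.] n 349
top 0.038 c [ 0.6352 -0.1528] [0.061 0.063] 5.5 col [163. 127.   0.] n 707
top 0.042 c [ 0.6426 -0.0341] [0.037 0.087] 79.8 col [ 7. 71. 24.] n 423
top 0.041 c [0.6534 0.0169] [0.027 0.064] 76.1 col [ 7. 71. 24.] n 271
top 0.042 c [0.6602 0.1221] [0.03  0.065] 82.0 col [92. 46. 21.] n 260
top 0.031 c [ 0.7069 -0.0142] [0.099 0.005] 89.6 col [124.  94.  53.] n 112
```

View pics/E.png

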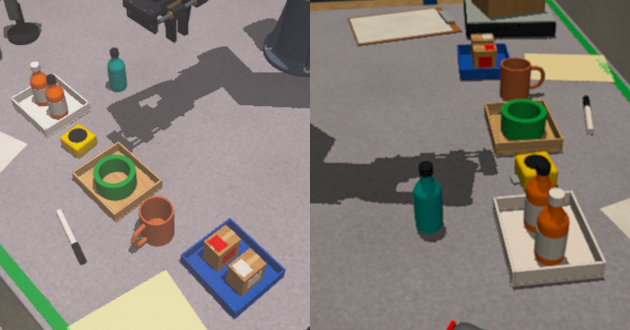

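The final views show every item upright inside its own tray. Item tops are at the given height plus the 4 mm floor, and the mug and measure have not moved. I'm handing in.

```bash
python3 -c "
from rig import *
print(hand_in())"
```

```text
the job is handed in; nothing more can be done
None
```

All five items are in their trays, placed in the order you listed: both cartons in the blue tray, both orange bottles in the white tray and the tape in the pine tray. I lowered each one until the wrist force showed it touching the tray floor (at most about 5 N) before letting go. The job was handed in at about 36 s of the 144 s allowed, with no verdict reported.

- **Fit and height:** in the last pictures from both fixed cameras, every item stands wholly inside its tray, upright or flat, with nothing stacked. The measured tops match the item height plus the 4 mm floor within camera error: cartons 67–70 mm, bottles 124–126 mm, tape 53–55 mm.
- **Left alone:** the mug, the yellow tape measure and the turquoise bottle are still within about 2 mm of where each camera first measured them.
- **Disagreement:** the two fixed cameras differ from each other by 2–5 mm throughout. I averaged them and checked all but the white-label carton's grasp offset against the wrist camera too; that one I also checked, and it agreed within 1.5 mm. No check failed.

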